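# Close up the lens case

### The job

Close up the lens case on the bench with the fingertips: first push its drawer fully home, then push the raised lid down until it lies shut, so that its tongue comes down over the drawer front. Only push: do not lift anything, do not shove the case across the bench, and leave the binoculars and other parts around it where they are.

Things in the scene. Friction and masses are not known exactly. Their poses are not given: they have to be found in the camera images.
- case: Grey lens case standing loose on the bench, about 2.6 kg: 200 mm deep (its x), 240 wide (its y), 85 high without the lid. Origin: centre of its underside, on the bench. Its z is up; its x points from the front (drawer side) to the back (hinge side), level. Seen from the robot, the front looks more or less to the left. It slides if pushed with more than about 10 N.
- drawer (a joint): How far the drawer in the case's front sticks out, m: 0 is fully home, 0.11 the most. It slides level along the case's x with about 1.5 N of friction and stays where it is left; at 0 it meets a stop.
- drawer_front (a point): Centre of the drawer's flat outer front face, 29 mm above the bench. The face is 240 mm wide and runs from 8 to 50 mm above the bench, upright, square to the case's x; it moves with the drawer. It has a thin dark finger recess drawn on it but no handle that sticks out.
- lid (a joint): Opening angle of the case's lid, rad: 0 is shut (lying level on the rim), 1.57 upright. The hinge has friction (0.5 N m), so the lid stays at any angle and must be pushed all the way down.
- lid_hinge (a point): Middle of the lid's hinge line, 86 mm above the bench, along the case's y at the back edge, 100 mm behind the case's middle. The lid is a flat panel 240 mm wide (case y) that reaches 220 mm from this line towards the case's front; its outer (upper when shut) face lies 7 mm off the line. From the middle of its free edge a steel tongue 50 mm wide stands 47 mm off the inner face; with the lid shut it hangs 5 mm in front of the shut drawer.
- lid_edge (a point): Middle of the lid's free edge, on its outer face, 220 mm from the hinge line; moves with the lid. Axes are those of the lid: x from this edge to the hinge, z out of the outer face.
- bino_a: A pair of binoculars lying on the bench, black, two barrels side by side, 115 mm long, 114 wide, 52 high. A bystander, loose. Origin at the centre of its underside.
- bino_b: Another such pair, black, two barrels side by side, 115 mm long, 114 wide, 52 high. A bystander, loose. Origin at the centre of its underside.
- bino_c: A third such pair, black, two barrels side by side, 115 mm long, 114 wide, 52 high. A bystander, loose. Origin at the centre of its underside.
- barrel: Short open black tube (lens barrel) standing on end, 40 mm across, 40 high. A bystander, loose. Origin at the centre of its underside.
- eyecup: Black rubber ring lying flat, 42 mm across, 18 high. A bystander, loose. Origin at the centre of its underside.
- jar: Closed jar, 52 mm across, 75 high. A bystander, loose. Origin at the centre of its underside.
- driver: Screwdriver lying on the bench behind the case, about 200 mm long. A bystander, loose. Origin near its middle.

How it is judged (in metres and radians):
On the way, in this order (a step that is already met when the one before it is completed fails the run):
1. The drawer is fully home while the lid still stands open (value of joint drawer below 0.005 m and value of joint lid above 0.5 rad), for 0.2 s.
2. The lid is shut over the shut drawer (value of joint drawer below 0.005 m and value of joint lid below 0.04 rad), for 0.2 s.
At the end, for the whole second after the job is handed in: The drawer is home within 5 mm, the lid shut within 0.04 rad (2.3 degrees), the case level, at rest and within 40 mm of where it stood, and every bystander within 30 mm of where it was (all of step 2 and angle between case's own z axis and vertical below 0.04 rad and distance of case from where it was at the start of the episode below 0.04 m and linear speed of case below 0.02 m/s and distance of each of bino_a, bino_b, bino_c, barrel, eyecup, jar, driver from where it was at the start of the episode below 0.03 m); the robot touches nothing.
It fails at once if The lens case is shoved more than 40 mm (distance of case from where it was at the start of the episode above 0.04 m).
It fails at once if The lens case is lifted or tipped (height (world z) of case above 0.012 m or angle between case's own z axis and vertical above 0.1 rad).
It fails at once if A bystander is lifted or moved by more than 30 mm (distance of any of bino_a, bino_b, bino_c, barrel, eyecup, jar, driver from where it was at the start of the episode above 0.03 m or height (world z) of any of bino_a, bino_b, bino_c, barrel, eyecup, jar above 0.02 m).
It also fails if it takes over 51 s, if anything falls off the work surface, if the arm or the gripper's body presses on something with over 40 N, if the wrist force passes 120 N, or if a joint passes its speed limit or range.

### The arm

A 7-joint arm with a two-finger parallel gripper is mounted at the origin on the work surface. World frame = base frame: x ahead of the robot, y to its left, z up, the work surface at z = 0. Lengths are in mm, angles in rad, forces in N, time in s.
With the tool pointing down it reaches from about 425 to 875 mm from the base axis. Payload 8.4 kg.
Tool frame: the origin (TCP) lies midway between the tips of the shut fingers; the grasp point (between the pads) lies 19 mm behind it; z points along the fingers, y is the line along which they close (so a half turn about z gives the same grasp; the last joint's range is limited). The gripper opens to 85 mm and grips with 20 to 120 N. Pads are 22 mm wide; open, the fingers measure 114 mm over their backs; the gripper's body (76 mm by 85 mm) begins 54 mm behind the grasp point. The pads swing forward as they close: fully open they stand 13 mm farther back than shut.
Start: joints at [1.039, 0.333, 0.04, 1.465, -0.013, 1.343, -0.059], TCP at [272.594, -590.048, 231.308] pointing down, gripper open.
Joint ranges: [-2.58, 2.58], [-0.38, 2.09], [-1.3, 1.39], [0.25, 2.4], [-1.5, 4.64], [0.08, 2.09], [-2.65, 2.65]. Speed limits (rad/s): [2.22, 2.22, 2.79, 2.79, 3.14, 3.14, 3.14].

### API

Orientations are given as a rotation vector (axis times angle).
In Python, from station import * gives the robot as it stands.
- The arm moves only by the tool jog_arm, never from a script. Its argument "plan" is a list of rows, each a list of 3 entries, a list of its own where there are three numbers: the opening, from 0 (shut) to 1 (fully open), then the shift along the world's x, y, z as a fraction of full scale, then the turn, a rotation vector about the world's x, y, z as a fraction of full scale. A call has 1 to 20 rows; each row shifts and turns the commanded pose from where the row before left it; what a row does not reach is not made up. Full scale, the value 1, is 0.4 m for a shift and 0.1 rad for a turn. A row lasts 1/12 s, in which the tool goes at most 41.7 mm and 7.16 degrees, less where a joint would pass 70% of its speed; a pose out of reach is approached as far as the arm can. A call with a number of a shift or a turn outside -1 to 1 is refused whole. A call with a gripper value outside its range is refused whole. The fingers move at their own pace and stop on an object; "squeeze" is the grip in N (left out, the last holds). Time passes only in rows, so rows that do not move let the fingers close. It gives the time, the measured TCP pose, the force, the opening and the grip force at its end, in the units of the state.
- observe(): the state, without advancing time (a new reading comes with each control period).
- get_image(name): name is "side" or "top"; returns (picture, depth): 420x560x3 uint8, red, green, blue; 420x560 float32, mm along the optical axis (not along the pixel's ray), 0 where there is no reading.
- get_calibration(name): a dict with "K" (3x3 intrinsics, pixels), "k1" (the pictures are not rectified: a ray, as slopes to the right and down, at radius r is drawn at 1 + k1 r^2 times it, then the intrinsics apply), "origin" and "orientation" of the camera in the world. Camera axes: x right, y up, looking along -z (the intrinsics and any distortion apply to the point x, -y, -z); pixel columns grow to the right and rows downward; lengths in mm; the calibration is good to about 2 mm. A picture is of the moment at which its call begins. get_calibration takes no time and is no camera call.
- sign_off(): hands the job in; it is judged then, once.
The state is a dict: "t": time; "q": joint angles; "qd": joint speeds; "joint_efforts": joint torques, N m; "position": TCP position; "tool_rot": TCP orientation; "ft_force": force on the tool from outside, world axes, zero at the start; "moment": the same for the moment, N m; "gripper_width": opening from 0.0 (shut) to 1.0 (fully open); "gripper_force": force on a finger pad.
Only numpy, scipy, OpenCV 4.12 (cv2) and the standard library are available. Lean on these libraries where they do the work, as an engineer would, in place of code of your own. Each camera call takes 0.05 s, during which the arm holds its last target. There are 200 camera calls.

## Working session

There is one attempt and no reset: what is moved stays moved. The work goes in short steps, Python scripts to look and compute and a tool call to move; the robot and the scene stay as the last step left them, time stands still between calls to the robot, and variables do not carry over. Pictures are saved under pics/ and viewed, at most 10 in all, crops included, and the job is handed in when it is done.

Besides the shell and the picture viewer there is one more tool, called after "Emit:" as a command line: name --argument value ..., lists and objects as JSON in quotes. jog_arm: Moves the arm, as the interface text tells. Its arguments: {"type":"object","properties":{"plan":{"type":"array","items":{"type":"array"}},"squeeze":{"type":"number"}},"required":["plan"]}

```bash
mkdir -p pics
cat > h.py <<'E'
from station import *
import numpy as np, cv2
from scipy.spatial.transform import Rotation as R
def grab(n,tag):
    im,d=get_image(n); cv2.imwrite(f'pics/{tag}.png',im[:,:,::-1]); np.savez(f'pics/{tag}.npz',im=im,d=d); return im,d
def cloud(n,d):
    c=get_calibration(n);K=np.array(c['K'],float);h,w=d.shape
    u,v=np.meshgrid(np.arange(w),np.arange(h))
    p=np.stack([u,v],-1).reshape(-1,1,2).astype(float)
    s=cv2.undistortPoints(p,K,np.array([c['k1'],0,0,0.])).reshape(h,w,2)
    P=np.stack([s[...,0]*d,-s[...,1]*d,-d],-1)
    o=np.array(c['orientation'],float)
    M=R.from_rotvec(o).as_matrix() if o.size==3 else o
    return P@M.T+np.array(c['origin'])
E
python3 - <<'E'
from h import *
for n in('side','top'):
    grab(n,n+'0'); print(get_calibration(n))
print(observe())
E
```

```text
{'K': array([[531.27871007,   0.        , 281.53193595],
       [  0.        , 531.27871007, 211.03376311],
       [  0.        ,   0.        ,   1.        ]]), 'k1': 0.007185435107493701, 'origin': array([1017.04006621,  733.53787232,  867.53502883]), 'orientation': array([0.31610592, 1.06875294, 2.40190755])}
{'K': array([[473.08550345,   0.        , 280.27967749],
       [  0.        , 473.08550345, 207.98882565],
       [  0.        ,   0.        ,   1.        ]]), 'k1': -0.1649764650017217, 'origin': array([ 451.11065789,   13.87310895, 1292.1577323 ]), 'orientation': array([ 0.07883408, -0.07187867, -1.55125808])}
{'t': 0.1, 'q': array([ 1.03874968,  0.33385343,  0.03987592,  1.46620019, -0.01344248,
        1.34329691, -0.05852504]), 'qd': array([-1.39296511e-03, -2.22715430e-03, -1.10057474e-04, -3.03022427e-04,
        1.10964479e-03,  4.87089250e-05,  1.76029633e-04]), 'joint_efforts': array([ 3.80295503e-03, -6.60017538e+01,  1.36991646e+00, -4.06474328e+01,
        1.68195460e-02,  8.93883436e-03,  1.85710246e-05]), 'position': array([ 272.45889463, -589.67682797,  230.49321188]), 'tool_rot': array([-3.06691285e+00, -6.74227419e-01,  5.93776168e-04]), 'ft_force': array([0.48320713, 0.40754772, 0.4902121 ]), 'moment': array([-0.05437326,  0.06437639, -0.00645781]), 'gripper_force': 0.0, 'gripper_width': 0.999665229746377}
```

View pics/side0.png

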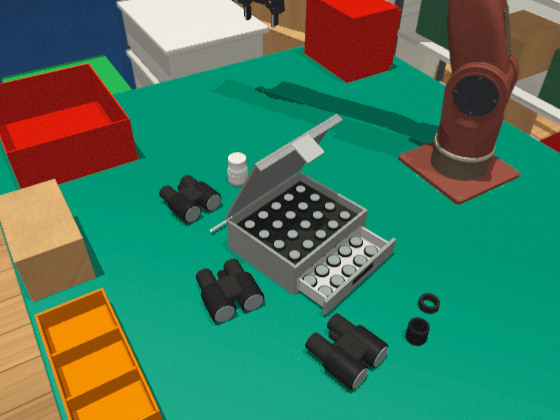

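View pics/top0.png

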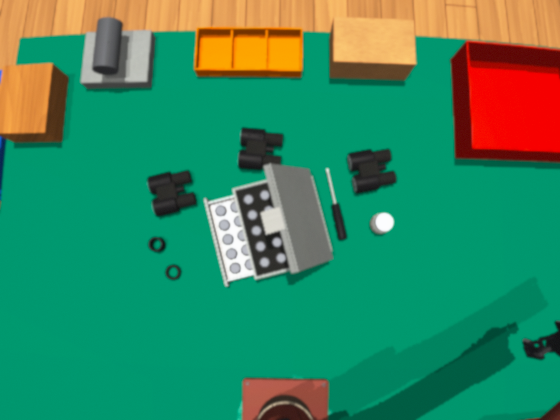

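The side view shows the case with its drawer out (front face running from about (300,303) to (393,243)) and the lid raised to about 60°. In the top view the drawer front edge runs from (207,200) to (228,285), and the lid covers about (265,165) to (330,270). The rings, at about (157,244) and (173,271), and a pair of binoculars at (170,193) sit in front of the drawer.

```bash
cat > m.py <<'E'
from h import *
import sys
def ana(tag):
    W={}
    for n in('side','top'):
        z=np.load(f'pics/{n}{tag}.npz'); W[n]=(z['im'],z['d'],cloud(n,z['d']))
    return W
if __name__=='__main__':
    W=ana('0')
    im,d,P=W['top']
    for u,v in [(207,200),(208,202),(227,284),(218,243),(234,190),(267,170),(290,270),(330,265),(312,170),(302,215),(274,220),(170,193),(157,244),(173,271),(335,205),(260,148),(382,223)]: print('top',(u,v),P[v,u].round())
    im,d,P=W['side']
    for u,v in [(393,243),(300,303),(350,275),(365,210),(298,284),(230,222),(340,120),(232,215),(260,160),(310,150),(418,330),(429,302)]: print('side',(u,v),P[v,u].round())
    for n in W:
        im,d,P=W[n]; 
        hsv=cv2.cvtColor(im,cv2.COLOR_RGB2HSV); 
        g=(hsv[...,1]<45)&(hsv[...,2]>60)&(d>0)
        x,y,z=P[...,0],P[...,1],P[...,2]
        box=g&(x>300)&(x<750)&(y>-200)&(y<300)&(z>15)&(z<400)
        Q=P[box]
        # lid: z>130
        L=Q[Q[:,2]>125]
        c=L.mean(0);U,S,V=np.linalg.svd(L-c,full_matrices=False);
        r=np.abs((L-c)@V[2])<4; L=L[r];c=L.mean(0);U,S,V=np.linalg.svd(L-c,full_matrices=False)
        nn=V[2]*np.sign(V[2][2]);print(n,len(L),'lid c',c.round(1),'n',nn.round(3),'open',np.arccos(nn[2]), 'az normal',np.degrees(np.arctan2(nn[1],nn[0])), 'zmax',L[:,2].max(), 'S',S/np.sqrt(len(L)))
        np.save(f'pics/{n}Q.npy',Q)
E
python3 m.py
```

```text
top (207, 200) [590. 218.  36.]
top (208, 202) [587. 217.  21.]
top (227, 284) [369. 156.  47.]
top (218, 243) [476. 185.  31.]
top (234, 190) [612. 141.  83.]
top (267, 170) [631.  50. 278.]
top (290, 270) [407.  -9.   1.]
top (330, 265) [ 422. -117.    5.]
top (312, 170) [683. -65.   0.]
top (302, 215) [541. -31. 202.]
top (274, 220) [523.  32. 278.]
top (170, 193) [606. 317.  47.]
top (157, 244) [470. 358.   4.]
top (173, 271) [397. 311.   3.]
top (335, 205) [ 584. -126.   29.]
top (260, 148) [732.  78.  48.]
top (382, 223) [ 534. -245.   73.]
side (393, 243) [374. 167.  45.]
side (300, 303) [617. 171.  -3.]
side (350, 275) [496. 177.  19.]
side (365, 210) [391.  82.  83.]
side (298, 284) [607. 146.  26.]
side (230, 222) [668. -34.  85.]
side (340, 120) [419.  -3. 279.]
side (232, 215) [656. -47.  90.]
side (260, 160) [ 444. -299.   -1.]
side (310, 150) [523.  44. 270.]
side (418, 330) [461. 351.  10.]
side (429, 302) [385. 305.  -3.]
side 1317 lid c [570.7  -8.6 203.4] n [ 0.218 -0.835  0.506] open 1.04064440399974 az normal -75.38621542852248 zmax 282.4607148646378 S [63.06779219 56.78512148  2.05727401]
top 1965 lid c [537.6 -28.3 203.9] n [ 0.236 -0.83   0.505] open 1.0417730437995962 az normal -74.13800926033706 zmax 287.3371617128132 S [68.31882584 51.85727448  2.0935344 ]
```

Emit:
jog_arm --plan '[[0,[0.08,0.03,0.09],[0,0,0]],[0,[0.08,0.03,0.09],[0,0,0]],[0,[0.08,0.03,0.09],[0,0,0]],[0,[0.08,0.03,0.09],[0,0,0]],[0,[0.08,0.03,0.09],[0,0,0]],[0,[0.005,0.09,0],[0,0,0.9]],[0,[0.005,0.09,0],[0,0,0.9]],[0,[0.005,0.09,0],[0,0,0.9]],[0,[0.005,0.09,0],[0,0,0.9]],[0,[0.005,0.09,0],[0,0,0.9]],[0,[0.005,0.09,0],[0,0,0.9]],[0,[0.005,0.09,0],[0,0,0.9]],[0,[0.005,0.09,0],[0,0,0.9]],[0,[0.005,0.09,0],[0,0,0.9]],[0,[0.005,0.09,0],[0,0,0.9]]]' --squeeze 20

```text
t: 1.35
position: [426.5, -177.9, 382.1]
tool_rot: [-2.465, -1.947, 0.001]
ft_force: [1.1, -0.0, -0.2]
gripper_width: 0.002
gripper_force: 0.0
```

Run:
```python
from h import *
X=np.array([.266,-.964]);Y=np.array([.964,.266])
for n in('side','top'):
    Q=np.load(f'pics/{n}Q.npy'); o=np.array([528,15])
    a=(Q[:,:2]-o)@X; b=(Q[:,:2]-o)@Y
    m=(Q[:,2]>38)&(Q[:,2]<60)&(a<-120)&(abs(b)<150); print(n,'front top edge a',np.percentile(a[m],[1,3,10,50]).round(),'b',np.percentile(b[m],[0,2,98,100]).round())
    k=m&(a<np.percentile(a[m],15)); print('slope of front',np.polyfit(b[k],a[k],1))
    m=(Q[:,2]>72)&(Q[:,2]<92)&(a<-60)&(a>-120)&(abs(b)<150); print('rim a',np.percentile(a[m],[0,3,10,50]).round(),'b',np.percentile(b[m],[0,2,98,100]).round())
    m=(Q[:,2]>265)&(abs(b)<150); print('lid edge a',np.percentile(a[m],[2,50,98]).round(),'b',np.percentile(b[m],[0,2,98,100]).round())
```

```text
side front top edge a [-189. -189. -188. -185.] b [-118. -108.  121.  124.]
slope of front [-1.11042260e-03 -1.88511798e+02]
rim a [-108. -106. -106. -101.] b [-118. -113.  124.  126.]
lid edge a [-37.  -8.   3.] b [-117. -108.  123.  126.]
top front top edge a [-186. -185. -184. -180.] b [-119. -113.  110.  117.]
slope of front [-2.15816017e-03 -1.84675767e+02]
rim a [-104. -102. -101.  -82.] b [-119. -117.  117.  119.]
lid edge a [-35.  -1.  15.] b [-119. -113.  114.  120.]
```

Emit:
jog_arm --plan '[[0,[0.005,0.06,0],[0,0,0.28]],[0,[0.005,0.06,0],[0,0,0.28]],[0,[0.005,0.06,0],[0,0,0.28]],[0,[0.005,0.06,0],[0,0,0.28]],[0,[0.005,0.06,0],[0,0,0.28]],[0,[0.005,0.06,0],[0,0,0.28]],[0,[0.005,0.06,0],[0,0,0.28]],[0,[0.005,0.06,0],[0,0,0.28]],[0,[0.005,0.06,0],[0,0,0.28]],[0,[0.005,0.06,0],[0,0,0.28]],[0,[0.005,0.06,0],[0,0,0.28]],[0,[0.005,0.06,0],[0,0,0.28]],[0,[0.005,0.06,0],[0,0,0.28]],[0,[0.005,0.06,0],[0,0,0.28]],[0,[0.005,0.06,0],[0,0,0.28]],[0,[0.005,0.06,0],[0,0,0.28]],[0,[0.005,0.06,0],[0,0,0.28]],[0,[0.005,0.06,0],[0,0,0.28]]]'

```text
t: 2.85
position: [463.4, 253.1, 382.2]
tool_rot: [-1.909, -2.494, -0.0]
ft_force: [0.8, -0.1, 0.7]
gripper_width: 0.004
gripper_force: 0.0
```

Emit:
jog_arm --plan '[[0,[0,0,-0.0625],[-0.48,-0.13,0]],[0,[0,0,-0.0625],[-0.48,-0.13,0]],[0,[0,0,-0.0625],[-0.48,-0.13,0]],[0,[0,0,-0.0625],[-0.48,-0.13,0]],[0,[0,0,-0.0625],[-0.48,-0.13,0]],[0,[0,0,-0.0625],[-0.48,-0.13,0]],[0,[0,0,-0.0625],[-0.48,-0.13,0]],[0,[0,0,-0.0625],[0,0,0]],[0,[0,0,-0.0625],[0,0,0]],[0,[0,0,-0.0625],[0,0,0]],[0,[0,0,-0.0625],[0,0,0]],[0,[0,0,-0.0625],[0,0,0]],[0,[0,0,-0.0625],[0,0,0]],[0,[0,0,-0.0625],[0,0,0]],[0,[0,0,0],[0,0,0]]]'

```text
t: 4.1
position: [461.0, 250.1, 27.7]
tool_rot: [1.733, 2.264, -0.314]
ft_force: [-1.6, -0.8, -0.0]
gripper_width: 0.0
gripper_force: 0.0
```

Run:
```python
from h import *
grab('side','side1'); s=observe(); print(s['position'],s['ft_force'],R.from_rotvec(s['tool_rot']).as_matrix().round(2))
```

```text
[461.77122717 251.06642273  30.21996592] [0.16750482 0.81847192 0.80435093] [[-0.25  0.97  0.08]
 [ 0.91  0.26 -0.33]
 [-0.34 -0.   -0.94]]
```

View pics/side1.png

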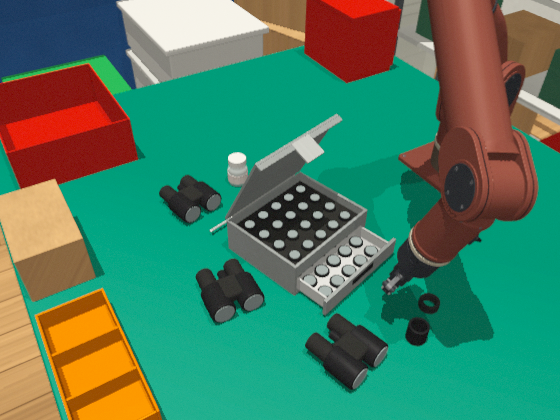

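Fingers are shut at about (390,285), just in front of the drawer face and clear of the rings at (429,302) and (418,330).

Emit:
jog_arm --plan '[[0,[0.0033,-0.012,0],[0,0,0]],[0,[0.0033,-0.012,0],[0,0,0]],[0,[0.0033,-0.012,0],[0,0,0]],[0,[0.0033,-0.012,0],[0,0,0]],[0,[0.0033,-0.012,0],[0,0,0]],[0,[0.0033,-0.012,0],[0,0,0]],[0,[0.0033,-0.012,0],[0,0,0]],[0,[0.0033,-0.012,0],[0,0,0]],[0,[0.0033,-0.012,0],[0,0,0]],[0,[0.0033,-0.012,0],[0,0,0]],[0,[0.0033,-0.012,0],[0,0,0]],[0,[0.0033,-0.012,0],[0,0,0]],[0,[0.0033,-0.012,0],[0,0,0]],[0,[0.0033,-0.012,0],[0,0,0]],[0,[0.0033,-0.012,0],[0,0,0]],[0,[0.0033,-0.012,0],[0,0,0]],[0,[0.0033,-0.012,0],[0,0,0]],[0,[0.0033,-0.012,0],[0,0,0]],[0,[0.0033,-0.012,0],[0,0,0]],[0,[0,0,0],[0,0,0]]]'

```text
t: 5.82
position: [488.4, 159.6, 32.4]
tool_rot: [1.731, 2.263, -0.306]
ft_force: [0.9, 0.4, 0.3]
gripper_width: -0.0
gripper_force: 0.0
```

```bash
cat > m2.py <<'E'
from h import *
import sys
X=np.array([.266,-.964]);Y=np.array([.964,.266]);o=np.array([528,15])
tag=sys.argv[1]
for n in('side','top'):
    im,d=grab(n,n+tag); P=cloud(n,d)
    hsv=cv2.cvtColor(im,cv2.COLOR_RGB2HSV); g=(hsv[...,1]<45)&(hsv[...,2]>60)&(d>0); Q=P[g]
    a=(Q[:,:2]-o)@X; b=(Q[:,:2]-o)@Y; z=Q[:,2]
    f=lambda m,t:print(n,t,m.sum(),np.percentile(a[m],[1,3,10,50]).round(1) if m.sum()>5 else '')
    f((z>38)&(z<60)&(a<-95)&(a>-200)&(b>30)&(b<110),'front')
    f((z>72)&(z<92)&(a<-60)&(a>-125)&(b>30)&(b<120),'rim')
    for z0 in range(80,300,40):
        m=(z>z0)&(z<z0+40)&(abs(b)<110)&(a>-130)&(a<130)
        if m.sum()>50: print(z0,m.sum(),end='; ')
    print()
s=observe();p=s['position'];print('tcp a,b,z',(p[:2]-o)@X,(p[:2]-o)@Y,p[2],'Fa',s['ft_force'][:2]@X,s['ft_force'])
E
python3 m2.py 2
```

```text
side front 274 [-143.4 -143.1 -142.3 -138.1]
side rim 311 [-107.6 -106.7 -106.2 -103.1]
80 1012; 120 385; 160 370; 200 375; 240 665; 280 539; 
top front 124 [-139.3 -139.1 -138.3 -133.9]
top rim 229 [-103.  -102.7 -101.5  -80.4]
80 648; 120 620; 160 667; 200 752; 240 1343; 280 760; 
tcp a,b,z -150.8328830179775 0.06832168595420009 32.38490247252841 Fa 0.2690332002518082 [-0.41772758 -0.39434516  0.03630891]
```

Emit:
jog_arm --plan '[[0,[0.0017,-0.006,0],[0,0,0]],[0,[0.0017,-0.006,0],[0,0,0]],[0,[0.0017,-0.006,0],[0,0,0]],[0,[0.0017,-0.006,0],[0,0,0]],[0,[0.0017,-0.006,0],[0,0,0]],[0,[0.0017,-0.006,0],[0,0,0]],[0,[0.0017,-0.006,0],[0,0,0]],[0,[0.0017,-0.006,0],[0,0,0]],[0,[0,0,0],[0,0,0]]]'

```text
t: 6.67
position: [493.6, 141.1, 32.4]
tool_rot: [1.731, 2.263, -0.305]
ft_force: [0.8, -0.2, 0.7]
gripper_width: -0.0
gripper_force: 0.1
```

Emit:
jog_arm --plan '[[0,[0.0007,-0.0024,0],[0,0,0]],[0,[0.0007,-0.0024,0],[0,0,0]],[0,[0.0007,-0.0024,0],[0,0,0]],[0,[0,0,0],[0,0,0]]]'

```text
t: 7.0
position: [494.3, 138.9, 32.4]
tool_rot: [1.73, 2.264, -0.305]
ft_force: [-1.3, 0.4, -0.0]
gripper_width: -0.001
gripper_force: 0.5
```

```bash
python3 m2.py 3
```

```text
side front 264 [-122.1 -121.6 -121.  -116.7]
side rim 303 [-107.  -106.7 -106.2 -103.6]
80 913; 120 397; 160 365; 200 379; 240 684; 280 523; 
top front 110 [-117.6 -117.5 -116.9 -113. ]
top rim 220 [-103.  -102.9 -101.6  -80.5]
80 663; 120 595; 160 676; 200 751; 240 1346; 280 760; 
tcp a,b,z -128.45243719915302 0.4993499018127006 32.41716587843015 Fa -0.7648328847257183 [ 0.10098925  0.82126144 -0.38917571]
```

Emit:
jog_arm --plan '[[0,[0.0007,-0.0024,0],[0,0,0]],[0,[0.0007,-0.0024,0],[0,0,0]],[0,[0.0007,-0.0024,0],[0,0,0]],[0,[0.0007,-0.0024,0],[0,0,0]],[0,[0,0,0],[0,0,0]]]'

```text
t: 7.52
position: [495.4, 134.9, 32.4]
tool_rot: [1.73, 2.264, -0.305]
ft_force: [-0.6, 0.6, -0.5]
gripper_width: -0.0
gripper_force: 0.5
```

Emit:
jog_arm --plan '[[0,[0.0007,-0.0024,0],[0,0,0]],[0,[0.0007,-0.0024,0],[0,0,0]],[0,[0.0007,-0.0024,0],[0,0,0]],[0,[0,0,0],[0,0,0]]]'

```text
t: 7.85
position: [496.2, 132.2, 32.4]
tool_rot: [1.73, 2.264, -0.305]
ft_force: [-0.8, 1.2, -0.6]
gripper_width: -0.003
gripper_force: 0.5
```

```bash
python3 m2.py 4
```

```text
side front 251 [-115.  -114.4 -113.9 -110.1]
side rim 315 [-107.  -106.9 -106.1 -103.3]
80 902; 120 402; 160 361; 200 379; 240 680; 280 524; 
top front 64 [-110.8 -110.5 -110.2 -108. ]
top rim 227 [-103.5 -102.9 -101.7  -80.8]
80 663; 120 605; 160 675; 200 756; 240 1363; 280 740; 
tcp a,b,z -121.37447806603963 0.5310032884540636 32.40956345878726 Fa -1.8114396466053513 [-1.00974523  1.60046412 -1.08362992]
```

Emit:
jog_arm --plan '[[0,[0.0007,-0.0024,0],[0,0,0]],[0,[0.0007,-0.0024,0],[0,0,0]],[0,[0.0007,-0.0024,0],[0,0,0]],[0,[0,0,0],[0,0,0]]]'

```text
t: 8.28
position: [496.4, 131.8, 32.4]
tool_rot: [1.729, 2.268, -0.302]
ft_force: [-4.9, 8.2, 2.3]
gripper_width: -0.0
gripper_force: 4.7
```

Emit:
jog_arm --plan '[[0,[0.0007,-0.0024,0],[0,0,0]],[0,[0.0007,-0.0024,0],[0,0,0]],[0,[0,0,0],[0,0,0]]]'

```text
t: 8.53
position: [496.5, 131.7, 32.4]
tool_rot: [1.729, 2.27, -0.299]
ft_force: [-7.8, 13.3, 3.0]
gripper_width: 0.001
gripper_force: 7.4
```

```bash
python3 m2.py 5
```

```text
side front 263 [-114.9 -114.6 -114.1 -110.3]
side rim 316 [-107.4 -106.8 -106.1 -103.2]
80 890; 120 390; 160 369; 200 381; 240 671; 280 532; 
top front 67 [-111.  -110.6 -110.3 -107.7]
top rim 226 [-103.5 -102.8 -101.6  -81.6]
80 659; 120 608; 160 673; 200 758; 240 1346; 280 747; 
tcp a,b,z -120.85638020966499 0.6215013210656914 32.35706921082852 Fa -14.464417348998534 [-7.83547557 12.84251125  3.47339114]
```

Emit:
jog_arm --plan '[[0,[-0.0033,0.012,0],[0,0,0]],[0,[-0.0066,0.024,0],[0,0,0]],[0,[-0.01,0.036,0],[0,0,0]],[0,[-0.01,0.036,0],[0,0,0]],[0,[-0.01,0.036,0],[0,0,0]],[0,[0,0,0.07],[0,0,0]],[0,[0,0,0.07],[0,0,0]],[0,[0,0,0.07],[0,0,0]],[0,[0,0,0.07],[0,0,0]],[0,[0,0,0.07],[0,0,0]],[0,[0,0,0.07],[0,0,0]],[0,[0,0,0.07],[0.48,0.13,0]],[0,[0,0,0.07],[0.48,0.13,0]],[0,[0,0,0.07],[0.48,0.13,0]],[0,[0,0,0.07],[0.48,0.13,0]],[0,[0,0,0.07],[0.48,0.13,0]],[0,[0,0,0.07],[0.48,0.13,0]],[0,[0,0,0.07],[0.48,0.13,0]],[0,[0,0,0],[0,0,0]]]'

```text
t: 10.22
position: [483.3, 185.2, 401.8]
tool_rot: [1.909, 2.493, 0.011]
ft_force: [1.6, 0.1, -0.0]
gripper_width: -0.003
gripper_force: 0.0
```

```bash
python3 m2.py 6
```

```text
side front 261 [-114.7 -114.4 -113.8 -110.4]
side rim 308 [-106.9 -106.6 -106.2 -103.2]
80 994; 120 398; 160 364; 200 378; 240 684; 280 519; 
top front 66 [-110.6 -110.6 -110.2 -107.8]
top rim 224 [-103.5 -102.9 -101.7  -80.2]
80 650; 120 613; 160 685; 200 739; 240 1356; 280 754; 
tcp a,b,z -176.89492023309808 0.9482348874832366 397.12760111345165 Fa -0.5419478955138407 [ 0.2504574   0.63129623 -2.14158807]
```

Emit:
jog_arm --plan '[[0,[0.016,-0.058,0],[0,0,0]],[0,[0.016,-0.058,0],[0,0,0]],[0,[0.016,-0.058,0],[0,0,0]],[0,[0.016,-0.058,0],[0,0,0]],[0,[0.016,-0.058,0],[0,0,0]],[0,[0.016,-0.058,0],[0,0,0]],[0,[0.016,-0.058,0],[0,0,0]],[0,[0.016,-0.058,0],[0,0,0]],[0,[0.016,-0.058,0],[0,0,0]],[0,[0.016,-0.058,0],[0,0,0]],[0,[0,0,-0.0675],[0,0,0]],[0,[0,0,-0.0675],[0,0,0]],[0,[0,0,-0.0675],[0,0,0]],[0,[0,0,-0.0675],[0,0,0]],[0,[0,0,-0.0675],[0,0,0]],[0,[0,0,0],[0,0,0]]]'

```text
t: 11.65
position: [542.4, -45.6, 254.8]
tool_rot: [-1.899, -2.492, 0.009]
ft_force: [-0.5, -0.1, -1.1]
gripper_width: 0.001
gripper_force: 0.0
```

```bash
python3 m2.py 7
python3 - <<'E'
import numpy as np
for r in(185,):
  for p in(1.04,.85,.65,.45,.3,.15,0):
    print(p,'a',97-r*np.cos(p)+7*np.sin(p),'z',86+r*np.sin(p)+7*np.cos(p))
E
```

```text
side front 264 [-115.3 -114.8 -114.3 -110.4]
side rim 308 [-107.1 -106.9 -106.2 -103.1]
80 1027; 120 394; 160 365; 200 385; 240 725; 280 554; 
top front 66 [-110.6 -110.4 -110.1 -107.9]
top rim 226 [-103.4 -102.8 -101.5  -82.6]
80 214; 200 121; 240 1032; 280 734; 
tcp a,b,z 63.08126570023325 0.1186215791404116 260.53865267693925 Fa -0.17738345922047305 [0.57054666 0.34144074 1.39696814]
1.04 a 9.386082002639363 z 249.08832384064706
0.85 a -19.837919152739655 z 229.60675697214904
0.65 a -46.03919789142305 z 203.53207165101068
0.45 a -66.53795519646663 z 172.77175352704631
0.3 a -77.66860904160772 z 147.35859365622707
0.15 a -84.87658249085263 z 120.56745205316815
0 a -88.0 z 93.0
```

View pics/side7.png

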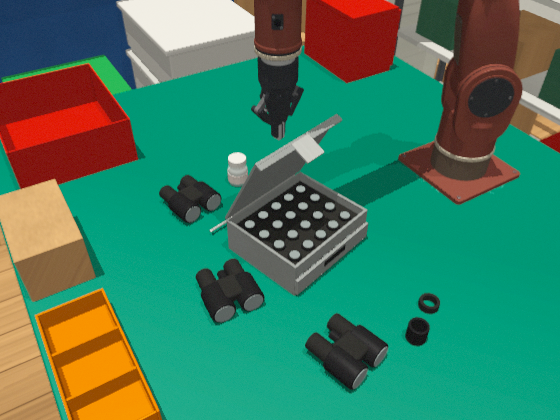

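The side view shows the drawer flush (recess near (335,256)) and the fingertips at (280,130), behind the raised lid's outer face.

Emit:
jog_arm --plan '[[0,[-0.006,0.0217,-0.0034],[0,0,0]],[0,[-0.006,0.0217,-0.0034],[0,0,0]],[0,[-0.006,0.0217,-0.0034],[0,0,0]],[0,[-0.006,0.0217,-0.0034],[0,0,0]],[0,[-0.006,0.0217,-0.0034],[0,0,0]],[0,[-0.006,0.0217,-0.0034],[0,0,0]],[0,[-0.0032,0.0117,-0.0081],[0,0,0]],[0,[-0.0032,0.0117,-0.0081],[0,0,0]],[0,[-0.0032,0.0117,-0.0081],[0,0,0]],[0,[-0.0032,0.0117,-0.0081],[0,0,0]],[0,[-0.0032,0.0117,-0.0081],[0,0,0]],[0,[-0.0032,0.0117,-0.0081],[0,0,0]]]'

```text
t: 12.75
position: [523.4, 33.3, 233.2]
tool_rot: [-1.908, -2.496, 0.001]
ft_force: [2.0, -1.6, 0.1]
gripper_width: -0.001
gripper_force: 0.8
```

```bash
python3 m2.py 8
python3 - <<'E'
from h import *
for n in('side','top'):
    z=np.load(f'pics/{n}8.npz'); P=cloud(n,z['d']); im=z['im']; hsv=cv2.cvtColor(im,cv2.COLOR_RGB2HSV)
    X=np.array([.266,-.964]);Y=np.array([.964,.266]);o=np.array([528,15])
    a=(P[...,:2]-o)@X; b=(P[...,:2]-o)@Y; h=P[...,2]
    m=(hsv[...,1]<45)&(hsv[...,2]>60)&(h>110)&(h<270)&(abs(b)>40)&(abs(b)<115)&(a>-130)&(a<110)
    k=np.polyfit(a[m],h[m],1); print(n,m.sum(),'open',-np.arctan(k[0]))
E
```

```text
side front 260 [-115.1 -114.7 -114.1 -110.2]
side rim 307 [-107.1 -106.7 -106.2 -103.3]
80 512; 120 57; 160 63; 200 430; 240 913; 
top front 0 
top rim 0 
80 865; 120 407; 
tcp a,b,z -19.81526606821331 0.2613797434588477 233.03575999157619 Fa -0.6769722006224497 [0.14326777 0.74178571 0.45298847]
side 670 open 0.7652677376162671
top 563 open 0.8086024271132908
```

Emit:
jog_arm --plan '[[0,[-0.0029,0.0105,-0.0109],[0,0,0]],[0,[-0.0029,0.0105,-0.0109],[0,0,0]],[0,[-0.0029,0.0105,-0.0109],[0,0,0]],[0,[-0.0029,0.0105,-0.0109],[0,0,0]],[0,[-0.0029,0.0105,-0.0109],[0,0,0]],[0,[-0.0029,0.0105,-0.0109],[0,0,0]],[0,[-0.0023,0.0082,-0.0128],[0,0,0]],[0,[-0.0023,0.0082,-0.0128],[0,0,0]],[0,[-0.0023,0.0082,-0.0128],[0,0,0]],[0,[-0.0023,0.0082,-0.0128],[0,0,0]],[0,[-0.0023,0.0082,-0.0128],[0,0,0]],[0,[-0.0023,0.0082,-0.0128],[0,0,0]]]'

```text
t: 13.85
position: [511.0, 78.2, 176.3]
tool_rot: [1.907, 2.496, -0.0]
ft_force: [0.4, -1.8, -0.2]
gripper_width: 0.001
gripper_force: 0.6
```

Emit:
jog_arm --plan '[[0,[-0.0015,0.0054,-0.013],[0,0,0]],[0,[-0.0015,0.0054,-0.013],[0,0,0]],[0,[-0.0015,0.0054,-0.013],[0,0,0]],[0,[-0.0015,0.0054,-0.013],[0,0,0]],[0,[-0.0015,0.0054,-0.013],[0,0,0]],[0,[0,0,0],[0,0,0]]]'

```text
t: 14.35
position: [507.5, 89.3, 149.7]
tool_rot: [-1.906, -2.496, 0.001]
ft_force: [-0.9, 0.1, -0.2]
gripper_width: 0.002
gripper_force: 0.0
```

```bash
python3 m2.py 9 | tail -1
```

```text
tcp a,b,z -76.63664769763017 0.30803375334848493 150.63740486418692 Fa 0.1038670708751253 [ 0.38211931 -0.00230636 -0.82344253]
```

View pics/side9.png

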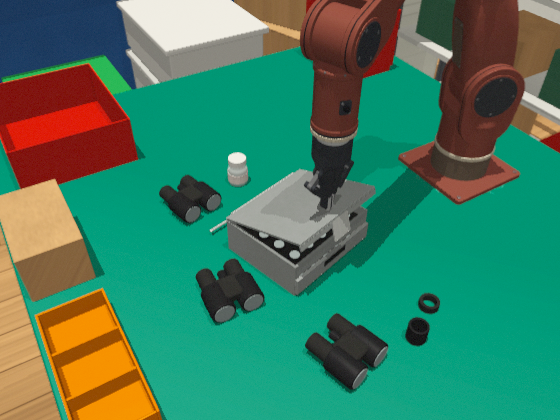

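The lid is nearly down, with the fingertips at (325,208) on its outer face and the tongue at (342,228) in front of the drawer.

Emit:
jog_arm --plan '[[0,[-0.0009,0.0031,-0.0125],[0,0,0]],[0,[-0.0009,0.0031,-0.0125],[0,0,0]],[0,[-0.0009,0.0031,-0.0125],[0,0,0]],[0,[-0.0009,0.0031,-0.0125],[0,0,0]],[0,[-0.0009,0.0031,-0.0125],[0,0,0]],[0,[-0.0009,0.0031,-0.0125],[0,0,0]],[0,[-0.0004,0.0014,-0.011],[0,0,0]],[0,[-0.0004,0.0014,-0.011],[0,0,0]],[0,[-0.0004,0.0014,-0.011],[0,0,0]],[0,[-0.0004,0.0014,-0.011],[0,0,0]],[0,[0,0,0],[0,0,0]]]'

```text
t: 15.37
position: [504.7, 98.6, 102.3]
tool_rot: [-1.906, -2.496, 0.002]
ft_force: [-0.2, -0.4, 0.3]
gripper_width: -0.002
gripper_force: 0.0
```

Emit:
jog_arm --plan '[[0,[0,0,-0.005],[0,0,0]],[0,[0,0,-0.005],[0,0,0]],[0,[0,0,-0.005],[0,0,0]],[0,[0,0,0],[0,0,0]]]'

```text
t: 15.7
position: [505.2, 98.6, 97.0]
tool_rot: [-1.907, -2.496, 0.0]
ft_force: [0.1, 0.1, 0.3]
gripper_width: 0.003
gripper_force: 0.0
```

Emit:
jog_arm --plan '[[0,[0,0,-0.003],[0,0,0]],[0,[0,0,-0.003],[0,0,0]],[0,[0,0,0],[0,0,0]]]'

```text
t: 15.95
position: [505.3, 98.6, 94.8]
tool_rot: [-1.907, -2.496, 0.0]
ft_force: [-0.4, -0.4, 0.1]
gripper_width: -0.003
gripper_force: 0.0
```

Emit:
jog_arm --plan '[[0,[0,0,-0.003],[0,0,0]],[0,[0,0,-0.003],[0,0,0]],[0,[0,0,0],[0,0,0]]]'

```text
t: 16.2
position: [505.4, 98.7, 93.1]
tool_rot: [1.907, 2.496, -0.0]
ft_force: [-2.6, -0.7, 7.0]
gripper_width: 0.002
gripper_force: 3.8
```

Emit:
jog_arm --plan '[[0,[0,0,-0.003],[0,0,0]],[0,[0,0,0],[0,0,0]]]'

```text
t: 16.37
position: [505.6, 98.7, 92.9]
tool_rot: [1.907, 2.496, -0.001]
ft_force: [-8.5, -2.4, 20.6]
gripper_width: -0.002
gripper_force: 10.3
```

```bash
cat > m3.py <<'E'
from h import *
import sys
X=np.array([.266,-.964]);Y=np.array([.964,.266]);o=np.array([528,15])
for n in('side','top'):
    im,d=grab(n,n+sys.argv[1]); P=cloud(n,d); hsv=cv2.cvtColor(im,cv2.COLOR_RGB2HSV)
    a=(P[...,:2]-o)@X; b=(P[...,:2]-o)@Y; h=P[...,2]
    m=(hsv[...,1]<45)&(hsv[...,2]>60)&(h>80)&(h<115)&(abs(b)>50)&(abs(b)<112)&(a>-112)&(a<90)
    k=np.polyfit(a[m],h[m],1); print(n,m.sum(),'open',-np.arctan(k[0]),'z front',np.polyval(k,-120),'z hinge',np.polyval(k,97))
s=observe(); print(s['position'],s['ft_force'])
E
python3 m3.py 10
```

```text
side 2895 open 0.0012858766557784778 z front 92.82894310743521 z hinge 92.54990771933824
top 2531 open 0.000571633835529791 z front 93.68478161468312 z hinge 93.56073705886202
[505.52103228  98.70169794  92.92490088] [-8.6205358  -1.45467091 20.49911941]
```

View pics/side10.png

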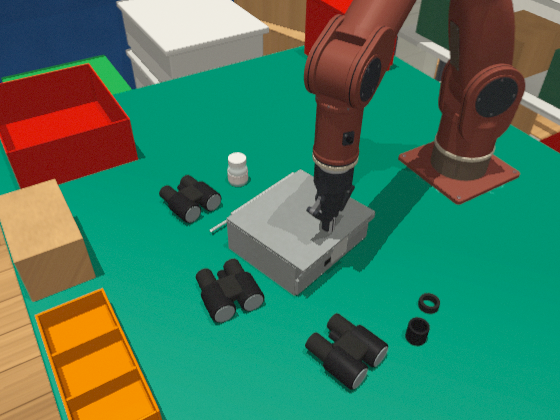

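The lid now lies flat at z≈93, with the tongue over the drawer front at about (335,250). I'll lift straight off.

Emit:
jog_arm --plan '[[0,[0,0,0.005],[0,0,0]],[0,[0,0,0.02],[0,0,0]],[0,[0,0,0.06],[0,0,0]],[0,[0,0,0.07],[0,0,0]],[0,[0,0,0.07],[0,0,0]],[0,[0,0,0.07],[0,0,0]],[0,[0,0,0.07],[0,0,0]],[0,[0,0,0],[0,0,0]],[0,[0,0,0],[0,0,0]],[0,[0,0,0],[0,0,0]]]'

```text
t: 17.3
position: [505.1, 98.5, 237.0]
tool_rot: [-1.907, -2.496, 0.001]
ft_force: [-0.3, 0.4, -1.1]
gripper_width: 0.003
gripper_force: 0.0
```

```bash
python3 m3.py 11; python3 m2.py 12|grep front; python3 -c "
from station import *
print(sign_off())"
```

```text
side 3555 open 0.00015308673251594734 z front 92.76103755742766 z hinge 92.72781773621219
top 2585 open -0.0009472614948633726 z front 93.45932432932125 z hinge 93.66488013518864
[504.71682018  98.37868179 236.28334268] [ 0.67449089 -0.4093487  -0.25038125]
side front 120 [-114.9 -114.6 -114.2 -113.2]
top front 0 
the job is handed in; nothing more can be done
None
```

The drawer is pushed home and the lid lies shut over it with the tongue in front. The case did not visibly move, nothing around it was touched, and the job was handed in at about 17.5 s; no verdict was returned.

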